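# Show a formed gauge bracket to the inspection camera

## Robot

A 7-joint arm with a two-finger parallel gripper is mounted at the origin on the work surface. World frame = base frame: x ahead of the robot, y to its left, z up, the work surface at z = 0. Lengths are in m, angles in rad, forces in N, time in s.
With the tool pointing down it reaches from about 0.4 to 0.85 m from the base axis. Payload 10.4 kg.
Tool frame: the origin (TCP) lies between the finger pads; the fingertips stand ahead of it and the grasp point (between the pads) lies 5 mm behind it (manip.tip_extent is the z of the fingertips in the tool frame, in m); z points along the fingers, y is the line along which they close (so a half turn about z gives the same grasp; the last joint's range is limited). The gripper opens to 85 mm and grips with 20 to 120 N. Pads are 22 mm wide; open, the fingers measure 114 mm over their backs; the gripper's body (76 mm by 85 mm) begins 54 mm behind the grasp point. The pads swing forward as they close: fully open they stand 13 mm farther back than shut.
Start: joints at [1.211, 0.332, -0.065, 1.46, 0.022, 1.35, -0.088], TCP at [0.207, -0.59, 0.245] pointing down, gripper open.
Joint ranges: [-2.6, 2.6], [-0.5, 2.12], [-1.47, 1.34], [0.16, 2.42], [-1.27, 4.41], [0.06, 2.06], [-2.6, 2.6]. Speed limits (rad/s): [2.22, 2.22, 2.79, 2.79, 3.14, 3.14, 3.14].

## Interface

Orientations are given as a unit quaternion [x, y, z, w].
In Python, from workcell import status, viewer, manip gives the robot as it stands.
- The arm moves only by the tool play_rows, never from a script. Its argument "plan" is one flat list of numbers, 7 for each row, row after row: the turn, a rotation vector about the tool's x, y, z in degrees, then the shift along the tool's x, y, z in m, then the opening, from 0 (shut) to 1 (fully open). In form: [ax, ay, az, dx, dy, dz, grip, ax, ay, az, dx, dy, dz, grip, ...]. A call has 1 to 20 rows; each row is the pose to reach, as a shift and turn from the pose commanded when the call began, along the tool's axes at that moment; what a row does not reach only later rows make up. A row lasts 1/8 s, in which the tool goes at most 62.5 mm and 10.7 degrees, less where a joint would pass 70% of its speed; a pose out of reach is approached as far as the arm can. A call with a gripper value outside its range is refused whole. The fingers move at their own pace and stop on an object; "squeeze" is the grip in N (left out, the last holds). Time passes only in rows, so rows that repeat a pose let the fingers close. It gives the time, the measured TCP pose, the force, the opening and the grip force at its end, in the units of the state.
- status.get_obs(): the state, without advancing time (a new reading comes with each control period).
- viewer.camera(name): name is "scene" or "top"; returns the picture (384x512x3 uint8, red, green, blue); there is no depth.
- viewer.camera_model(name): a dict with "fx", "fy", "cx", "cy" (pixels), "R" (3x3) and "t" (3): a world point X has camera coordinates R X + t. Camera axes: x right, y down, z forward; pixel columns grow to the right and rows downward; lengths in m; the calibration is good to about 2 mm. A picture is of the moment at which its call begins. camera_model takes no time and is no camera call.
- manip.hand_in(): hands the job in; it is judged then, once.
The state is a dict: "clock": time; "joint_pos": joint angles; "joint_velocities": joint speeds; "tau": joint torques, N m; "position": TCP position; "ee_rot": TCP orientation; "ft_force": force on the tool from outside, world axes, zero at the start; "torque": the same for the moment, N m; "grip_width": opening from 0.0 (shut) to 1.0 (fully open); "grasp_force": force on a finger pad.
Only numpy, scipy, OpenCV 4.12 (cv2) and the standard library are available. Lean on these libraries where they do the work, as an engineer would, in place of code of your own. Each camera call takes 0.05 s, during which the arm holds its last target. There are 200 camera calls.

## Task

Lift the freshly formed gauge bracket (the steel U with two round-topped cheeks) up out of its open die and present it in the air to the tilted inspection camera: centred in front of the lens and 10 cm from it, the bracket's flat underside square to the lens, and one cheek on the side of each arm of the camera's yoke (either way round). Finish holding it still there in the gripper, without putting it down or letting go. Do not knock the camera, and leave the trim ring in the other die and the things behind on the bench alone.

Things in the scene. Friction and masses are not known exactly. Their poses are not given: they have to be found in the camera images.
- bracket: Loose steel U bracket, 200 g. Base 52 (x) x 50 (y) x 4 mm; on its +y and -y edges two upright cheeks 4 mm thick, 52 mm wide, outer faces 50 mm apart (grip across these), tops half-round (radius 26), crest 56 mm above the underside. Origin: centre of the flat underside; z from underside to cheek tops, y from cheek to cheek. Starts upright, its lower 20 mm sunk in the die.
- bracket_die: Fixed dark steel block 160 (x) x 130 (y) x 40 mm high, with an open cavity 55 x 53 mm, 20 mm deep, in its middle; two guide pins 12 mm thick stand 30 mm above its face at x, y = (66, 52) and (-66, -52) mm. Origin: centre of its underside, z up. The bracket's x and y start along the die's, its underside 20 mm above the bench.
- ring_die: A second fixed die block of the same outer size, pins and origin, with a round cavity 63 mm across and 20 mm deep that holds the trim ring. The two dies and the camera may stand in any order.
- trim_ring: A plain steel ring 60 mm outside, 50 mm inside, 32 mm high, loose in the round die. Leave alone. Origin: centre of its underside.
- camera: Inspection camera stand, fixed: aluminium base plate 100 (x) x 90 (y) x 10 mm and a yoke of two upright arms, 76 mm high, 36 mm to the +y and -y sides of the middle. Between them a black 50 mm cubic camera head on a stiff tilting axle along y, 60 mm above the bench. Origin: centre of its underside, z up.
- lens (a point): Centre of the lens's front glass, at the end of a grey barrel 38 mm in diameter, 45 mm from the tilting axle. z is the viewing direction: up, and tilted 0.15 to 0.42 rad from the vertical towards the camera stand's -x side. y runs along the tilting axle, from one yoke arm to the other.
- reservoir: White plastic fluid reservoir 80 x 110 mm, 90 mm high with its black cap, loose on the bench behind the work. Leave alone. Origin: centre of its underside.
- gauge: Black round gauge 62 mm across and 60 mm high, lying dial up, loose. Leave alone. Origin: centre of its underside.
- wrench: Steel wrench lying on the bench, loose. Leave alone. Origin: on the bench beneath its middle.
There are look-alikes about, which are no part of the job. Leave any blue or yellow look-alike of the bracket_die alone.

How it is judged:
On the way:
1. the bracket is lifted out of its die in the gripper, its underside clear above the die's face (z of bracket in the frame of bracket_die above 0.05 m and contact force between the fingers and bracket above 1 N and contact force between bracket and bracket_die below 0.05 N), for 0.2 s.
At the end, for the whole second after the job is handed in: Held by the fingers in the air, still, touching no camera or die: underside centre within 15 mm of the lens axis (x and y) and 85 to 115 mm before the lens, underside facing it square within 0.18 rad, cheek-to-cheek line along the tilting axle within 0.24 rad, either way round (x of bracket in the frame of lens between -0.015 and 0.015 m and y of bracket in the frame of lens between -0.015 and 0.015 m and z of bracket in the frame of lens between 0.085 and 0.115 m and angle between the z axis of bracket and the z axis of lens, either way round below 0.18 rad and angle between bracket's own z axis and vertical below 1.2 rad and angle between the y axis of bracket and the y axis of lens, either way round below 0.24 rad and contact force between the fingers and bracket above 1 N and contact force between bracket and camera below 0.05 N and contact force between bracket and bracket_die below 0.05 N and contact force between bracket and ring_die below 0.05 N and linear speed of bracket below 0.02 m/s and angular speed of bracket below 0.15 rad/s); the arm keeps its last pose, push and grip.
It fails at once if the camera is knocked out of its setting (distance of lens from where it was at the start of the episode above 0.006 m).
It fails at once if the trim ring is disturbed (distance of trim_ring from where it was at the start of the episode above 0.015 m).
It fails at once if the reservoir, gauge or wrench is disturbed (distance of any of reservoir, gauge, wrench from where it was at the start of the episode above 0.02 m).
It also fails if it takes over 40 s, if anything falls off the work surface, if the arm or the gripper's body presses on something with over 40 N, if the wrist force passes 120 N, or if a joint passes its speed limit or range.

## Working session

There is one attempt and no reset: what is moved stays moved. The work goes in short steps, Python scripts to look and compute and a tool call to move; the robot and the scene stay as the last step left them, time stands still between calls to the robot, and variables do not carry over. Pictures are saved under pics/ and viewed, at most 10 in all, crops included, and the job is handed in when it is done.

Besides the shell and the picture viewer there is one more tool, called after ">>>" by a JSON object that holds its "method" and its "body", one argument or row to a line. play_rows: Moves the arm, as the interface text tells. Its arguments: {"type":"object","properties":{"plan":{"type":"array","items":{"type":"number"}},"squeeze":{"type":"number"}},"required":["plan"]}

```bash
mkdir -p pics
python3 - <<'E'
from workcell import status, viewer, manip
import cv2,numpy as np
np.set_printoptions(precision=4,suppress=True)
for n in("scene","top"):
    cv2.imwrite(f"pics/{n}0.png",viewer.camera(n)[:,:,::-1]); m=viewer.camera_model(n); print(n,m)
print(manip.tip_extent); print(status.get_obs())
E
```

```text
scene {'fx': 377.67714861159703, 'fy': 377.67714861159703, 'cx': 256.00093387628914, 'cy': 191.74804469512446, 'R': array([[-0.8859,  0.4638, -0.0054],
       [ 0.3463,  0.6536, -0.6729],
       [-0.3086, -0.598 , -0.7397]]), 't': array([ 0.5447, -0.0446,  1.2719])}
top {'fx': 392.76349160560125, 'fy': 392.76349160560125, 'cx': 259.1097399452304, 'cy': 191.95745540370163, 'R': array([[ 0.0211, -0.9994,  0.0259],
       [-0.9805, -0.0257, -0.1946],
       [ 0.1952, -0.0213, -0.9805]]), 't': array([-0.1415,  0.573 ,  1.1014])}
0.014
{'clock': 0.1, 'joint_pos': array([ 1.2114,  0.3328, -0.0647,  1.4608,  0.0216,  1.3499, -0.0885]), 'joint_velocities': array([ 0.0006, -0.0025, -0.0002, -0.0016,  0.0007,  0.0008,  0.0022]), 'tau': array([  0.0021, -62.6749,   0.0497, -39.2431,   0.0163,   0.0069,
         0.    ]), 'position': array([ 0.2064, -0.5896,  0.2446]), 'ee_rot': array([ 0.9859,  0.1676, -0.0001, -0.0006]), 'ft_force': array([ 0.3033, -0.818 , -0.5324]), 'torque': array([ 0.0194, -0.0344,  0.0073]), 'grasp_force': 0.0, 'grip_width': 1.0042947229664363}
```

View pics/scene0.png

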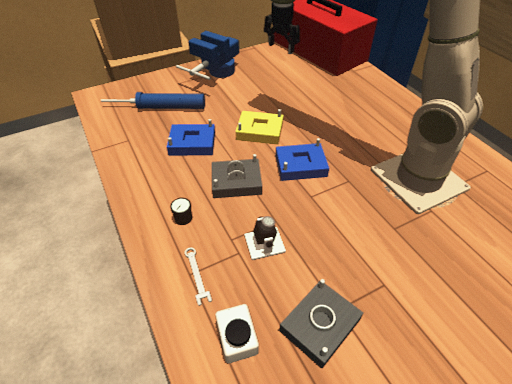

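View pics/top0.png

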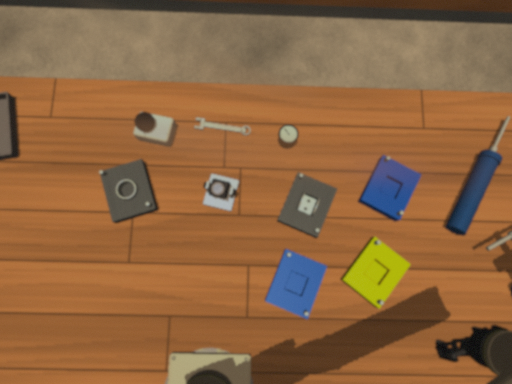

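The scene shows five die-like blocks. Three are look-alikes: two blue (scene 191,139 and 302,161) and one yellow (260,126). The other two are dark: one at scene (236,177) / top (308,204) holding a U with round tops, which fits bracket_die, and one at scene (320,320) / top (128,190) holding the ring, which is ring_die. The camera is at top (220,190). I'll confirm this with an enlarged crop.

Run:
```python
import cv2,numpy as np
s=cv2.imread("pics/scene0.png");t=cv2.imread("pics/top0.png")
a=cv2.resize(s[145:265,200:300],None,fx=5,fy=5,interpolation=cv2.INTER_CUBIC) # 500x600
cv2.imwrite("pics/c1.png",a)
b=cv2.resize(t[160:250,190:350],None,fx=5,fy=5,interpolation=cv2.INTER_CUBIC)
cv2.imwrite("pics/c2.png",b)
```

```text
(no output)
```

View pics/c1.png

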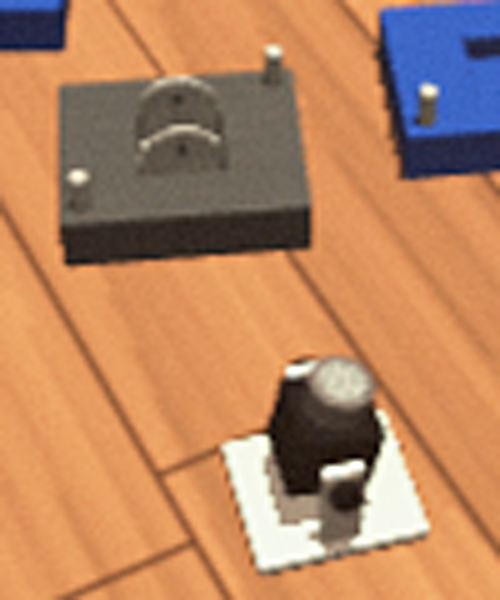

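View pics/c2.png

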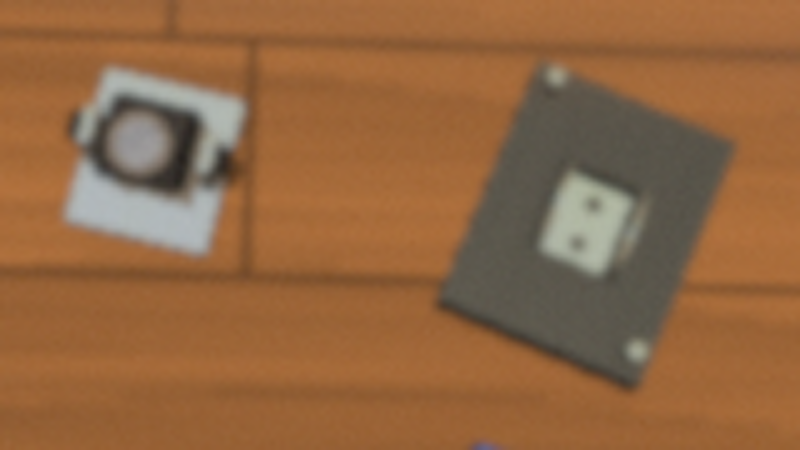

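Confirmed: the dark die holds the U bracket (two half-round cheeks, crop 1 (180,120)), and the camera head sits on its white plate with the lens at crop 1 (343,383) / crop 2 (140,142). Next I fit the poses.

```bash
cat > u.py <<'E'
import numpy as np
from scipy.optimize import least_squares
from scipy.spatial.transform import Rotation as Ro
from workcell import status, viewer, manip
np.set_printoptions(precision=4,suppress=True)
M={n:viewer.camera_model(n) for n in("scene","top")}
OFF={"scene":(200,145),"top":(190,160)}
def px(n,c): return (np.array(c)+.5)/5-.5+OFF[n]
def proj(n,X):
    m=M[n];c=m["R"]@X+m["t"];return np.array([m["fx"]*c[0]/c[2]+m["cx"],m["fy"]*c[1]/c[2]+m["cy"]])
def W(p,X):
    c,s=np.cos(p[2]),np.sin(p[2]);return np.array([p[0]+c*X[0]-s*X[1],p[1]+s*X[0]+c*X[1],X[2]])
E
python3 - <<'E'
from u import *
h=.04;P=.07
die=[("top",(540,62),(.08,.065,h)),("top",(735,145),(.08,-.065,h)),("top",(440,298),(-.08,.065,h)),
("top",(556,74),(.066,.052,P)),("top",(637,347),(-.066,-.052,P)),
("scene",(60,85),None),("scene",(297,70),None),("scene",(308,212),None),("scene",(65,232),None)]
# scene: assign corners by projection after first fit
def fit(obs,p0):
    f=lambda p:np.concatenate([proj(n,W(p,np.array(X)))-px(n,c) for n,c,X in obs])
    r=least_squares(f,p0,loss="soft_l1");return r.x,f(r.x).reshape(-1,2)
top=[o for o in die if o[0]=="top"]
p,r=fit(top,[.5,-.1,-.4]);print("die top",p,np.degrees(p[2]));print(r)
cs=[(a,b,h) for a in(.08,-.08) for b in(.065,-.065)]+[(.066,.052,P),(-.066,-.052,P)]
al=top+[]
for n,c in [(o[0],o[1]) for o in die[5:]]+[("scene",(273,48)),("scene",(78,174))]:
    d=[np.hypot(*(proj(n,W(p,np.array(X)))-px(n,c))) for X in cs];al.append((n,c,cs[int(np.argmin(d))]));print(c,cs[int(np.argmin(d))],min(d))
p,r=fit(al,p);print("die",p,np.degrees(p[2]));print(r)
# camera
b=.01
cam=[("top",(108,68),(.05,.045,b)),("top",(246,100),(.05,-.045,b)),("top",(210,254),(-.05,-.045,0)),("top",(65,220),(-.05,.045,b))]
q,r=fit(cam,[.5,.1,-.2]);print("camtop",q,np.degrees(q[2]));print(r)
css=[(a,e,b) for a in(.05,-.05) for e in(.045,-.045)]
al=cam+[]
for c in[(222,447),(430,522),(263,566)]:
    d=[np.hypot(*(proj("scene",W(q,np.array(X)))-px("scene",c))) for X in css];al.append(("scene",c,css[int(np.argmin(d))]));print(c,al[-1][2],min(d))
def g(v):
    L=W(v,np.array([-np.sin(v[3])*.045,0,.06+np.cos(v[3])*.045]))
    return np.concatenate([proj(n,W(v,np.array(X)))-px(n,c) for n,c,X in al]+[proj("top",L)-px("top",(140,142)),proj("scene",L)-px("scene",(343,381))])
for t in(.3,-.3):
    r=least_squares(g,[*q,t],loss="soft_l1");v=r.x
    print("cam",v,r.cost,W(v,np.array([-np.sin(v[3])*.045,0,.06+np.cos(v[3])*.045])));print(g(v).reshape(-1,2))
np.save("pose.npy",np.array([[*p,0],v]))
E
```

```text
die top [ 0.5483 -0.2735 -0.3855] -22.08860694958025
[[-0.1936 -0.7057]
 [ 0.5398 -0.5358]
 [-0.5549  0.1141]
 [ 0.116   0.3202]
 [ 0.0913  0.6715]]
(60, 85) (0.08, -0.065, 0.04) 1.2195989025845322
(297, 70) (-0.08, -0.065, 0.04) 1.528997244694284
(308, 212) (-0.08, 0.065, 0.04) 1.1888828385113221
(65, 232) (0.08, 0.065, 0.04) 2.0623397789689917
(273, 48) (-0.066, -0.052, 0.07) 0.5484441894970695
(78, 174) (0.066, 0.052, 0.07) 0.7107090893794392
die [ 0.5473 -0.2724 -0.3922] -22.472388291788764
[[-0.3433 -0.459 ]
 [ 0.2906 -0.0271]
 [-1.044   0.2294]
 [-0.0779  0.588 ]
 [-0.4793  1.0536]
 [-0.6867 -0.1412]
 [-0.9147 -0.2307]
 [ 0.7269 -0.8643]
 [-1.2768 -1.3367]
 [ 0.0379  0.4207]
 [-0.3074  0.3636]]
camtop [ 0.5843 -0.0121 -0.2068] -11.84887794176577
[[-0.3328 -0.4411]
 [ 0.336  -0.2773]
 [-0.0707  0.5614]
 [ 0.0691  0.1617]]
(222, 447) (0.05, -0.045, 0.01) 1.597096600404838
(430, 522) (-0.05, 0.045, 0.01) 1.1662710592872712
(263, 566) (0.05, 0.045, 0.01) 1.4431471230216535
cam [ 0.583  -0.0113 -0.1941  0.211 ] 2.386644544512131 [ 0.5737 -0.0095  0.104 ]
[[-0.8464  0.0883]
 [-0.0845 -0.0973]
 [-0.0911  0.8386]
 [-0.0487  0.8017]
 [-0.853  -0.7833]
 [-0.1212  0.6685]
 [-0.5859  0.5683]
 [ 0.076   0.5731]
 [-0.5998 -0.3093]]
cam [ 0.583  -0.0113 -0.1941  0.211 ] 2.386644544507046 [ 0.5737 -0.0095  0.104 ]
[[-0.8464  0.0883]
 [-0.0845 -0.0973]
 [-0.0911  0.8386]
 [-0.0487  0.8017]
 [-0.853  -0.7833]
 [-0.1212  0.6685]
 [-0.5859  0.5683]
 [ 0.076   0.5731]
 [-0.5998 -0.3093]]
```

```bash
cat > ov.py <<'E'
from u import *
import cv2
def poly(img,n,pts,col,off,k,closed=True):
    q=np.array([((proj(n,np.array(x))-off+.5)*k-.5)*16 for x in pts]).astype(int)
    cv2.polylines(img,[q],closed,col,1,cv2.LINE_AA,4)
def Rl(v): return Ro.from_euler("z",v[2])*Ro.from_euler("y",-v[3])
def circ(r,z): return [(r*np.cos(a),r*np.sin(a),z) for a in np.linspace(0,2*np.pi,40)]
def camdraw(img,n,v,off,k):
    poly(img,n,[W(v,np.array(x)) for x in[(.05,.045,.01),(.05,-.045,.01),(-.05,-.045,.01),(-.05,.045,.01)]],(0,0,255),off,k)
    R=Rl(v);A=np.array([v[0],v[1],.06])
    poly(img,n,[A+R.apply(x) for x in circ(.019,.045)],(0,255,0),off,k)
    poly(img,n,[A+R.apply(x) for x in circ(.019,.025)],(0,255,255),off,k)
    for z in(.025,-.025): poly(img,n,[A+R.apply(x) for x in[(.025,.025,z),(.025,-.025,z),(-.025,-.025,z),(-.025,.025,z)]],(255,255,0),off,k)
def diedraw(img,n,p,off,k):
    for z in(0.04,):poly(img,n,[W(p,np.array(x)) for x in[(.08,.065,z),(.08,-.065,z),(-.08,-.065,z),(-.08,.065,z)]],(0,0,255),off,k)
    for s in(1,-1):
        poly(img,n,[W(p,np.array((.006*np.cos(a)+s*.066,.006*np.sin(a)+s*.052,.07))) for a in np.linspace(0,6.28,20)],(0,255,0),off,k)
        poly(img,n,[W(p,np.array((.026*np.cos(a),s*.025,.05+.026*np.sin(a)))) for a in np.linspace(0,3.14,20)],(0,255,255),off,k)
def panel(n,img,c,k,f,v,w=400,h=300):
    o=np.array(c)-np.array([w,h])/k/2;o=o.astype(int)
    a=cv2.resize(img[o[1]:o[1]+int(np.ceil(h/k)),o[0]:o[0]+int(np.ceil(w/k))],None,fx=k,fy=k,interpolation=cv2.INTER_CUBIC)[:h,:w].copy()
    f(a,n,v,o,k);return a
E
python3 - <<'E'
from ov import *
s=cv2.imread("pics/scene0.png");t=cv2.imread("pics/top0.png");P=np.load("pose.npy");p,v=P
cv2.imwrite("pics/ov1.png",np.vstack([np.hstack([panel("scene",s,(265,236),6,camdraw,v),panel("top",t,(220,190),7,camdraw,v)]),np.hstack([panel("scene",s,(236,176),6,diedraw,p),panel("top",t,(308,204),5,diedraw,p)])]))
E
```

```text
(no output)
```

View pics/ov1.png

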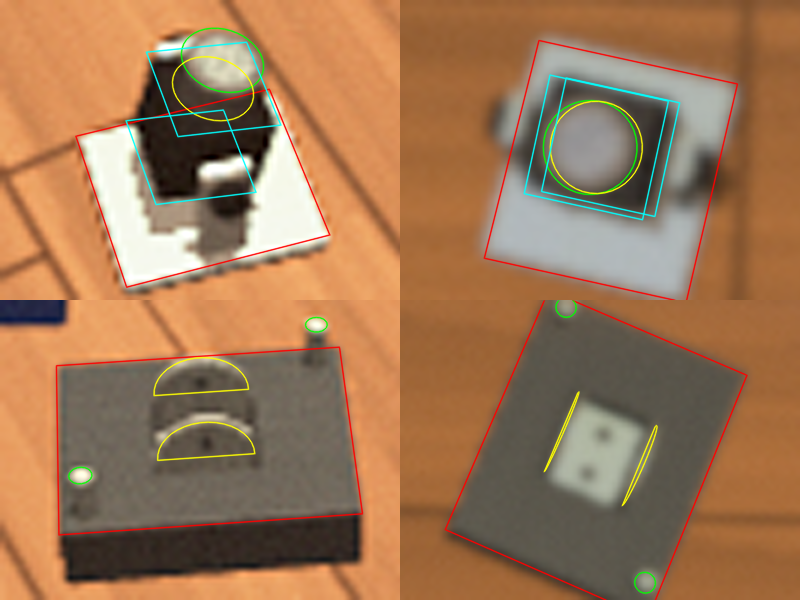

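Overlay check: the plate, lens, die, pins and cheeks all match to about 1 px, with the lens at panel (590,147). Next I work out the moves.

```bash
cat > rel.py <<'E'
from u import *
P=np.load("pose.npy");p,v=P
def tool(zax,yax):
    z=np.array(zax);y=np.array(yax);y=y-z*(y@z);y/=np.linalg.norm(y);return Ro.from_matrix(np.c_[np.cross(y,z),y,z])
Rd=tool((0,0,-1),(np.sin(p[2]),-np.cos(p[2]),0))
Rlens=Ro.from_euler("z",v[2])*Ro.from_euler("y",-v[3])
L=np.array([v[0],v[1],.06])+Rlens.apply([0,0,.045]);lz=Rlens.apply([0,0,1])
Rf=tool(-lz,-Rlens.apply([0,1,0]))
def rel(pos,R,cp=None,cR=None):
    o=status.get_obs();cp=o["position"] if cp is None else cp;cR=Ro.from_quat(o["ee_rot"]) if cR is None else cR
    print("turn",np.degrees((cR.inv()*R).as_rotvec()),"shift",cR.inv().apply(np.array(pos)-cp))
E
python3 - <<'E'
from rel import *
rel([p[0],p[1],.2],Rd)
E
```

```text
turn [-0.068   0.0296 41.7705] shift [ 0.4265 -0.1867  0.0448]
```

>>> {"method": "play_rows", "body": {
  "plan": [0, 0, 10, 0.05, -0.022, 0.005, 1, 0, 0, 20, 0.1, -0.044, 0.01, 1, 0, 0, 30, 0.15, -0.066, 0.015, 1, 0, 0, 41.8, 0.2, -0.088, 0.02, 1, 0, 0, 41.8, 0.25, -0.11, 0.03, 1, 0, 0, 41.8, 0.3, -0.132, 0.035, 1, 0, 0, 41.8, 0.35, -0.154, 0.04, 1, 0, 0, 41.8, 0.4, -0.176, 0.045, 1, 0, 0, 41.8, 0.4265, -0.1867, 0.045, 1, 0, 0, 41.8, 0.4265, -0.1867, 0.045, 1, 0, 0, 41.8, 0.4265, -0.1867, 0.045, 1, 0, 0, 41.8, 0.4265, -0.1867, 0.045, 1],
  "squeeze": 50
}}

```text
clock: 1.6
position: [0.5465, -0.2741, 0.2003]
ee_rot: [0.981, -0.196, -0.0, 0.0]
ft_force: [-0.4, -0.2, 0.7]
grip_width: 1.001
grasp_force: 0.0
```

Run:
```python
from rel import *
rel([p[0],p[1],.061],Rd); o=status.get_obs();print(o["position"],o["joint_pos"],o["ft_force"],o["clock"])
```

```text
turn [ 0.0383  0.0065 -0.1537] shift [ 0.0001 -0.002   0.1393]
[ 0.5465 -0.2741  0.2003] [ 0.5842  0.3412 -0.2431  1.5502  0.0854  1.2607 -1.6371] [-0.3573 -0.2048  0.6682] 1.6
```

>>> {"method": "play_rows", "body": {
  "plan": [0, 0, 0, 0, -0.002, 0.03, 1, 0, 0, 0, 0, -0.002, 0.06, 1, 0, 0, 0, 0, -0.002, 0.09, 1, 0, 0, 0, 0, -0.002, 0.11, 1, 0, 0, 0, 0, -0.002, 0.125, 1, 0, 0, 0, 0, -0.002, 0.135, 1, 0, 0, 0, 0, -0.002, 0.138, 1, 0, 0, 0, 0, -0.002, 0.138, 1]
}}

```text
clock: 2.6
position: [0.5485, -0.271, 0.0627]
ee_rot: [0.981, -0.195, 0.0, 0.0]
ft_force: [0.7, -0.8, -0.6]
grip_width: 0.996
grasp_force: 0.0
```

Run:
```python
from rel import *
from ov import *
s=viewer.camera("scene")[:,:,::-1].copy();t=viewer.camera("top")[:,:,::-1].copy()
f=lambda a,*k:None
cv2.imwrite("pics/pre.png",np.hstack([panel("scene",s,(236,170),5,f,p),panel("top",t,(308,204),5,f,p)]))
rel([p[0],p[1],.061],Rd)
```

```text
turn [ 0.0074 -0.0667 -0.0274] shift [-0.0007  0.0017  0.002 ]
```

View pics/pre.png

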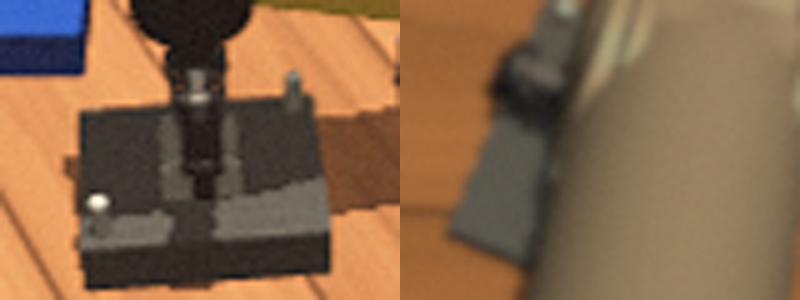

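The fingers straddle the bracket: the near finger is at panel (203,165), centred on the cheek that shows on both sides of it. I'll close.

>>> {"method": "play_rows", "body": {
  "plan": [0, 0, 0, 0, 0, 0, 0.7, 0, 0, 0, 0, 0, 0, 0.6, 0, 0, 0, 0, 0, 0, 0.5, 0, 0, 0, 0, 0, 0, 0.4, 0, 0, 0, 0, 0, 0, 0.3, 0, 0, 0, 0, 0, 0, 0.3, 0, 0, 0, 0, 0, 0, 0.3, 0, 0, 0, 0, 0, 0, 0.3],
  "squeeze": 60
}}

```text
clock: 3.7
position: [0.5482, -0.2726, 0.0634]
ee_rot: [0.981, -0.196, 0.001, 0.001]
ft_force: [-1.7, -3.4, 6.0]
grip_width: 0.566
grasp_force: 64.4
```

>>> {"method": "play_rows", "body": {
  "plan": [0, 0, 0, 0, 0, -0.005, 0.3, 0, 0, 0, 0, 0, -0.012, 0.3, 0, 0, 0, 0, 0, -0.02, 0.3, 0, 0, 0, 0, 0, -0.03, 0.3, 0, 0, 0, 0, 0, -0.05, 0.3, 0, 0, 0, 0, 0, -0.08, 0.3, 0, 0, 0, 0, 0, -0.11, 0.3, 0, 0, 0, 0, 0, -0.14, 0.3, 0, 0, 0, 0, 0, -0.17, 0.3, 0, 0, 0, 0, 0, -0.2, 0.3, 0, 0, 0, 0, 0, -0.2, 0.3, 0, 0, 0, 0, 0, -0.2, 0.3]
}}

```text
clock: 5.2
position: [0.548, -0.2704, 0.2619]
ee_rot: [0.981, -0.195, -0.0, -0.0]
ft_force: [-0.1, -0.5, -2.7]
grip_width: 0.571
grasp_force: 63.4
```

Run:
```python
from rel import *
from ov import *
o=status.get_obs()
# TCP sat at z .0634 with bracket underside at .020 while gripping -> 43.4 mm
off=.0434
fin=L+lz*(.10+off); pre=L+lz*(.17+off)
print("L",L,lz,fin)
rel(pre,Rf);rel(fin,Rf)
s=viewer.camera("scene")[:,:,::-1].copy();t=viewer.camera("top")[:,:,::-1].copy()
n=lambda a,*k:None
cv2.imwrite("pics/lift.png",np.hstack([panel("scene",s,proj("scene",o["position"]-[0,0,.02]),6,n,p),panel("top",t,proj("top",o["position"]),5,n,p)]))
```

```text
L [ 0.5737 -0.0095  0.104 ] [-0.2055  0.0404  0.9778] [ 0.5443 -0.0037  0.2442]
turn [  1.1831  12.0819 -11.3163] shift [-0.1198 -0.2422 -0.0507]
turn [  1.1831  12.0819 -11.3163] shift [-0.1054 -0.245   0.0178]
```

View pics/lift.png

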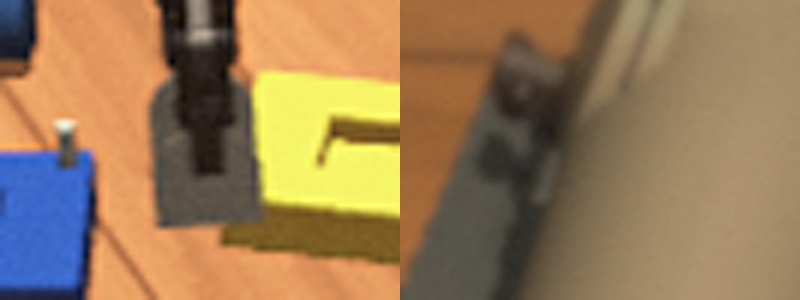

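The bracket is held upright and centred on the finger (panel x 152–262, finger at 207). Next I move to the hover pose.

>>> {"method": "play_rows", "body": {
  "plan": [0, 0, 0, 0, 0, -0.03, 0.3, 0, 0, 0, -0.02, -0.04, -0.05, 0.3, 0.2, 2, -2, -0.035, -0.07, -0.05, 0.3, 0.4, 4, -4, -0.05, -0.1, -0.05, 0.3, 0.6, 6, -6, -0.065, -0.13, -0.05, 0.3, 0.8, 8, -8, -0.08, -0.16, -0.05, 0.3, 1, 10, -10, -0.095, -0.19, -0.05, 0.3, 1.2, 12.1, -11.3, -0.11, -0.22, -0.05, 0.3, 1.2, 12.1, -11.3, -0.12, -0.242, -0.05, 0.3, 1.2, 12.1, -11.3, -0.12, -0.242, -0.05, 0.3, 1.2, 12.1, -11.3, -0.12, -0.242, -0.05, 0.3, 1.2, 12.1, -11.3, -0.12, -0.242, -0.05, 0.3]
}}

```text
clock: 6.8
position: [0.5299, -0.0025, 0.3119]
ee_rot: [0.99, -0.097, 0.105, 0.01]
ft_force: [-0.1, -0.3, -1.5]
grip_width: 0.573
grasp_force: 63.4
```

Run:
```python
from rel import *
rel(L+lz*.1434,Rf)
# bracket bottom corners measured in lift.png vs model there
tp=np.array([.548,-.2704,.2619]);o=proj("scene",tp-[0,0,.02])-np.array([400,300])/12;o=o.astype(int)
R=Rd*Ro.from_euler("x",np.pi)
for X in[(.026,.025),(-.026,.025)]:
  for sgn in(1,-1):
    print(X,(proj("scene",tp+R.apply([X[0],sgn*X[1],-.0434]))-o+.5)*6-.5)
```

```text
turn [ 0.0372 -0.0096 -0.1273] shift [-0.0002 -0.0016  0.0692]
(0.026, 0.025) [154.2653 228.1533]
(0.026, 0.025) [150.8525 163.4588]
(-0.026, 0.025) [262.6845 221.4413]
(-0.026, 0.025) [256.0382 157.1172]
```

The modelled bracket corners match the picture to under 1 px. Now the final approach along the lens axis.

>>> {"method": "play_rows", "body": {
  "plan": [0, 0, 0, 0, -0.001, 0.015, 0.3, 0, 0, 0, 0, -0.0015, 0.03, 0.3, 0, 0, 0, 0, -0.0015, 0.045, 0.3, 0, 0, 0, 0, -0.0015, 0.055, 0.3, 0, 0, 0, 0, -0.0015, 0.063, 0.3, 0, 0, 0, 0, -0.0015, 0.068, 0.3, 0, 0, 0, 0, -0.0015, 0.068, 0.3, 0, 0, 0, 0, -0.0015, 0.068, 0.3, 0, 0, 0, 0, -0.0015, 0.068, 0.3]
}}

```text
clock: 7.92
position: [0.5444, -0.0026, 0.2463]
ee_rot: [0.99, -0.097, 0.106, 0.01]
ft_force: [0.3, -0.3, -0.3]
grip_width: 0.572
grasp_force: 63.4
```

Run:
```python
from rel import *
from ov import *
o=status.get_obs();rel(L+lz*.1434,Rf);print(o["joint_velocities"],o["clock"])
def d(a,n,v,off,k):
    camdraw(a,n,v,off,k)
    tp=o["position"];R=Ro.from_quat(o["ee_rot"])*Ro.from_euler("x",np.pi)
    for y in(.025,-.025): poly(a,n,[tp+R.apply(x) for x in [(-.026,y,-.0434),(.026,y,-.0434)]+[(.026*np.cos(b),y,-.0134+.026*np.sin(b)) for b in np.linspace(0,3.14,20)]],(255,0,255),off,k)
    poly(a,n,[L,L+.1*lz],(0,255,0),off,k)
s=viewer.camera("scene")[:,:,::-1].copy();t=viewer.camera("top")[:,:,::-1].copy()
c=proj("scene",L+lz*.05)
cv2.imwrite("pics/fin.png",np.hstack([panel("scene",s,c,6,lambda *a:None,v,400,500),panel("scene",s,c,6,d,v,400,500)]))
```

```text
turn [ 0.0106 -0.0944 -0.0334] shift [-0.0004  0.0011  0.002 ]
[-0.0006  0.0021  0.001   0.0013 -0.0017 -0.0006  0.0001] 7.925
```

View pics/fin.png

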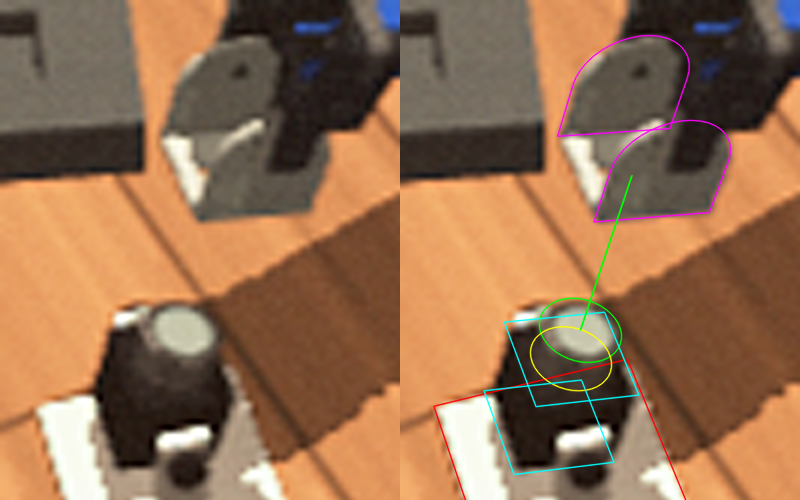

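The held bracket coincides with the model, sits over the lens axis and is still. The lens fit is within about 1 px, well inside tolerance, so I'm handing in.

```bash
python3 -c "
from workcell import manip
print(manip.hand_in())"
```

```text
the job is handed in; nothing more can be done
None
```

I lifted the bracket out of its die and handed in with it held still about 10 cm in front of the tilted lens, centred and square by my image fit; the hand-in returned no verdict.

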